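# Turn the recipe binder's stiff leaf

### The arm

A 6-joint arm with a two-finger parallel gripper is mounted at the origin on a cart in front of the work surface, level with it; the furniture and walls round the work are solid. World frame = base frame: x ahead of the robot, y to its left, z up, the work surface at z = 0. Lengths are in mm, angles in rad, forces in N, time in s.
With the tool pointing down it reaches from about 250 to 725 mm from the base axis. Payload 4 kg.
Tool frame: the origin (TCP) lies at the very end of the fingers, on their centre line; the grasp point (between the pads) lies 19 mm behind it; z points along the fingers, y is the line along which they close (so a half turn about z gives the same grasp; the last joint's range is limited). The gripper opens to 85 mm and grips with 20 to 120 N. Pads are 22 mm wide; open, the fingers measure 114 mm over their backs; the gripper's body (76 mm by 85 mm) begins 54 mm behind the grasp point. The pads swing forward as they close: fully open they stand 13 mm farther back than shut.
Start: joints at [1.11, 0.241, 0.005, 1.335, 0, 1.571], TCP at [222.331, 447.849, 231.306] pointing down, gripper open.
Joint ranges: [-2.72, 2.72], [-1.05, 1.87], [-1.09, 1.28], [-1.99, 2.15], [-1.42, 1.44], [-3.14, 3.14]. Speed limits (rad/s): [2.79, 2.79, 3.14, 3.14, 3.14, 3.14].

### API

Orientations are given as a unit quaternion [w, x, y, z].
In Python, from bench import arm gives the robot as it stands. The module is installed in compiled form; this text tells all that it offers. Calls block until the motion is done:
- arm.move_to(position, orientation): joint-space move of the TCP to a pose.
- arm.servo_line(position, orientation=None, vel=150, stop_force=None): straight line of the TCP; orientation=None keeps the orientation; vel is the mean speed in mm/s. With stop_force (N) it stops when the force on the tool has changed by that much, and returns True; else False.
- arm.goto_joints(angles): joint-space move.
- arm.grip(opening, grip_force=None): opening from 0.0 (shut) to 1.0 (fully open); grip_force is the grip in N (None keeps the last); returns when the fingers have stopped.
- arm.sleep(seconds).
- arm.inverse_kinematics(position, orientation): joint angles nearest the present ones, or None.
- arm.snapshot(name): name is "scene" or "side" or "wrist"; returns the picture (420x560x3 uint8, blue, green, red); there is no depth.
- arm.camera_model(name): a dict with "K" (3x3 intrinsics, pixels), "dist_coeffs" ([k1, k2, p1, p2, k3] as OpenCV has them; the pictures are not rectified), "R" (3x3) and "t" (3): a world point X has camera coordinates R X + t; the wrist camera has in their place "hand_eye" (4x4, takes a point from camera to tool coordinates, whose origin is the TCP and whose axes are the flange's). Camera axes: x right, y down, z forward; pixel columns grow to the right and rows downward; lengths in mm; the calibration is good to about 2 mm. A picture is of the moment at which its call begins: read the wrist's pose just before it. camera_model takes no time and is no camera call.
A pose or a line that the arm cannot do raises arm.PlanningError and nothing moves.
- arm.close_job(): hands the job in; it is judged then, once.
Readings, each from a call of its own:
- arm.read_time_s(): time.
- arm.read_joints(): joint angles.
- arm.read_qd(): joint speeds.
- arm.read_tau(): joint torques, N m.
- arm.read_tool_pos(): TCP position.
- arm.read_tcp_rot(): TCP orientation.
- arm.read_ft_force(): force on the tool from outside, world axes, zero at the start.
- arm.read_moment(): the same for the moment, N m.
- arm.read_width(): opening from 0.0 (shut) to 1.0 (fully open).
- arm.read_finger_force(): force on a finger pad.
Only numpy, scipy, OpenCV 4.12 (cv2) and the standard library are available. Lean on these libraries where they do the work, as an engineer would, in place of code of your own. Each camera call takes 0.05 s, during which the arm holds its last target. There are 200 camera calls.

### The job

A recipe binder lies open on the worktop, and someone left the white kitchen timer standing on its left-hand page. With the fingertips or the outside of the fingers, first push the timer off the binder so that it stands upright on the worktop beside it (slide it, do not pick it up or tip it over), then push the half-raised stiff leaf from the right over the spine and press it down flat on the left-hand page. Do not pinch the leaf, leave everything else where it stands, and finish clear of everything.

Things in the scene. Friction and masses are not known exactly. Their poses are not given: they have to be found in the camera images.
- binder: Open recipe binder fixed to the worktop, yaw up to 0.25 rad: black board 180 (x, along the spine) x 330 (y) x 8 mm thick, a cream page either side of the spine. Origin: centre of its underside. x points along the spine, away from the robot; the +y side is the left-hand page (timer; the leaf must lie here), -y the right-hand page; z up. Steel rings on the spine reach 22 mm above the worktop.
- leaf_hinge (a point): Point on the leaf's hinge axis at mid-spine, 11.5 mm above the worktop. The axis runs along the binder's x axis. Wire shelves hang over the back of the worktop: lift no higher than needed, or a raised elbow or forearm may strike them.
- leaf (a joint): Leaf angle about the spine, rad: 0 = flat on the right-hand page, 1.57 upright, 3.14 = flat on the left-hand page (both are stops). Starts at 0.4 to 0.8, half raised over the right-hand page. The hinge is stiff (about 0.15 N m of friction): the leaf stays where it is left and does not fall; pushing at its free edge takes 1 to 2 N.
- leaf_edge (a point): Middle of the leaf's free edge, 140 mm from the hinge axis, within its thickness. The rigid leaf is 160 mm wide along the spine, 5 mm thick, 0.09 kg; a 45 mm wide orange tab on the far half of the edge (centred 45 mm from the middle) reaches to 153 mm from the axis.
- leaf_back (a point): Middle of the leaf's orange plate (3 mm thick, with the tab), 72 mm from the hinge axis: the leaf's underside at the start, its top once flipped. Push here.
- leaf_front (a point): Middle of the leaf's blue plate (2 mm thick, set 8 mm in from the orange plate's edges), 72 mm from the hinge axis: the leaf's upper side at the start, facing down once flipped. Pressing on the blue and the orange plate at once counts as pinching.
- kitchen_timer: White round wind-up kitchen timer, 65 mm across, 51 mm high, 0.06 to 0.13 kg, loose. Origin: centre of its underside, z up. It starts standing on the binder's left-hand page (underside 8 mm above the worktop), 75 to 110 mm left of the spine and 0 to 40 mm beyond its middle. The outer left edge of the binder is 165 mm from the spine.
- red_shaker: Bystander: red shaker with red cap, 69 mm across, 184 tall, right of the work. Origin: centre of its underside. Leave it alone.
- salt_shaker: Bystander: small glass shaker with steel cap, 45 mm across, 87 tall, front right. Origin: centre of its underside. Leave it alone.
- tape_roll: Bystander: roll of tan tape lying flat, 104 mm across, 25 high, on the right. Origin: centre of its underside. Leave it alone.
- deli_cup: Bystander: white lidded cup, 114 mm across, 68 high, back right. Origin: centre of its underside. Leave it alone.
- mustard_a: Bystander: yellow squeeze bottle, 56x72 mm, 199 tall, at the back. Origin: centre of its underside. Leave it alone.
- mustard_b: Bystander: second yellow squeeze bottle, 56x72 mm, 199 tall, at the back. Origin: centre of its underside. Leave it alone.
Mind the look-alikes: they are no part of the job. What is shaped like the kitchen_timer but purple is not meant.

How it is judged (in metres and radians):
On the way, in this order (a step that is already met when the one before it is completed fails the run):
1. the timer stands upright on the worktop beside the binder while the leaf is still right of upright ((y of kitchen_timer in the frame of binder above 0.19 m or y of kitchen_timer in the frame of binder below -0.19 m or x of kitchen_timer in the frame of binder above 0.115 m or x of kitchen_timer in the frame of binder below -0.115 m) and height (world z) of kitchen_timer between -0.01 and 0.005 m and angle between kitchen_timer's own z axis and vertical below 0.12 rad and value of joint leaf below 1.57 rad), for 0.2 s.
2. the leaf has been flipped over the spine and lies flat on the left-hand page (value of joint leaf above 3.04 rad), for 0.2 s.
At the end, for the whole second after the job is handed in: The leaf lies flat on the left-hand page (joint over 3.04 rad, so its edge is less than about 14 mm up), and the timer stands upright (within 0.12 rad) and at rest on the worktop, clear of the binder's board ((y of kitchen_timer in the frame of binder above 0.19 m or y of kitchen_timer in the frame of binder below -0.19 m or x of kitchen_timer in the frame of binder above 0.115 m or x of kitchen_timer in the frame of binder below -0.115 m) and height (world z) of kitchen_timer between -0.01 and 0.005 m and angle between kitchen_timer's own z axis and vertical below 0.12 rad and value of joint leaf above 3.04 rad and linear speed of kitchen_timer below 0.02 m/s); the robot touches nothing.
It fails at once if the timer is lifted (underside more than 30 mm up) (height (world z) of kitchen_timer above 0.03 m).
It fails at once if the timer is tipped over (angle between kitchen_timer's own z axis and vertical above 0.7 rad).
It fails at once if the leaf is pinched: fingers press both its faces at once (contact force between the fingers and leaf_c3 above 1 N and (contact force between the fingers and leaf_c1 above 1 N or contact force between the fingers and leaf_c2 above 1 N)).
It fails at once if a bystander is moved by more than 30 mm (distance of any of red_shaker, salt_shaker, tape_roll, deli_cup, mustard_a, mustard_b from where it was at the start of the episode above 0.03 m).
It also fails if it takes over 58 s, if anything falls off the work surface, if the arm or the gripper's body presses on something with over 40 N, if the wrist force passes 120 N, or if a joint passes its speed limit or range.

## Working session

There is one attempt and no reset: what is moved stays moved. The work goes in short steps, each a Python script; the robot and the scene stay as the last script left them, time stands still between calls to the robot, and variables do not carry over. Pictures are saved under pics/ and viewed, at most 10 in all, crops included, and the job is handed in when it is done.

```bash
mkdir -p pics
python3 - <<'E'
from bench import arm
import cv2, numpy as np
a=arm.snapshot("scene"); b=arm.snapshot("side")
cv2.imwrite("pics/scene0.png",a); cv2.imwrite("pics/side0.png",b)
for n in("scene","side","wrist"):
    m=arm.camera_model(n); print(n,{k:np.round(v,3).tolist() for k,v in m.items()})
print(arm.read_tool_pos(),arm.read_tcp_rot(),arm.read_time_s())
E
```

```text
scene {'K': [[542.894, 0.0, 276.665], [0.0, 542.894, 203.948], [0.0, 0.0, 1.0]], 'dist_coeffs': [-0.116, 0.0, 0.0, 0.0, 0.0], 'R': [[0.035, -0.999, 0.013], [-0.672, -0.033, -0.74], [0.74, 0.017, -0.673]], 't': [-151.488, 384.896, 1158.234]}
side {'K': [[401.048, 0.0, 276.271], [0.0, 401.048, 207.507], [0.0, 0.0, 1.0]], 'dist_coeffs': [-0.074, 0.0, 0.0, 0.0, 0.0], 'R': [[0.373, -0.928, 0.016], [-0.456, -0.198, -0.868], [0.808, 0.316, -0.496]], 't': [-281.921, 259.292, 614.052]}
wrist {'K': [[360.21, 0.0, 283.557], [0.0, 360.21, 207.364], [0.0, 0.0, 1.0]], 'dist_coeffs': [-0.003, 0.0, 0.0, 0.0, 0.0], 'hand_eye': [[-0.001, -0.945, -0.326, 83.501], [1.0, -0.001, -0.001, -1.997], [0.0, -0.326, 0.945, -142.785], [0.0, 0.0, 0.0, 1.0]]}
[222.08696882 447.32894953 230.49420436] [-2.05275724e-04  2.28376613e-01  9.73572400e-01 -9.28108994e-04] 0.1
```

View pics/scene0.png

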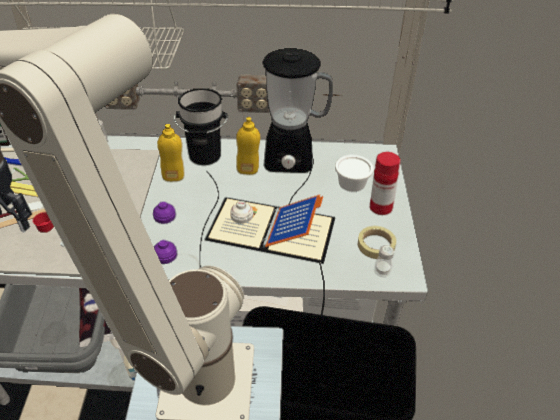

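View pics/side0.png

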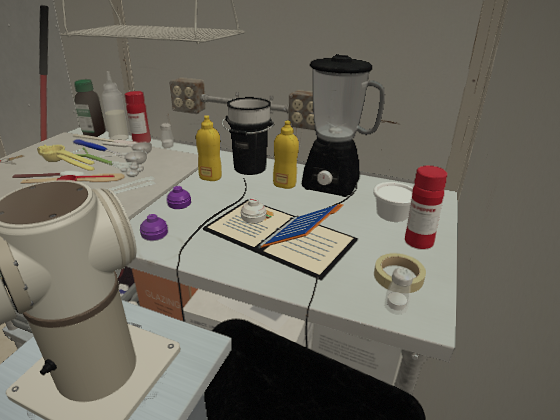

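Scene view: binder corners are near (222,199), (207,243), (326,260) and (334,207), the white timer is at (241,212), and the purple look-alikes are at (164,212) and (164,251). In the side view the binder corners are near (234,202), (204,230), (322,273) and (356,239).

```bash
cat > h.py <<'E'
from bench import arm
import cv2, numpy as np
from scipy.spatial.transform import Rotation as Rot
def R_(q): return Rot.from_quat([q[1],q[2],q[3],q[0]]).as_matrix()
def quat(R): x,y,z,w=Rot.from_matrix(R).as_quat(); return [w,x,y,z]
def cam(n):
    m=arm.camera_model(n); K=np.array(m["K"]);d=np.array(m["dist_coeffs"])
    if n=="wrist":
        T=np.eye(4);T[:3,:3]=R_(arm.read_tcp_rot());T[:3,3]=arm.read_tool_pos()
        W=T@np.array(m["hand_eye"]); R=W[:3,:3].T; return K,d,R,-R@W[:3,3]
    return K,d,np.array(m["R"]),np.array(m["t"])
def ray(c,px):
    K,d,R,t=c; u=cv2.undistortPoints(np.float64(px).reshape(-1,1,2),K,d).reshape(-1,2)
    return -R.T@t, np.c_[u,np.ones(len(u))]@R
def onz(c,px,z):
    o,D=ray(c,px); return o+D*((z-o[2])/D[:,2])[:,None]
def proj(c,X):
    K,d,R,t=c; return cv2.projectPoints(np.float64(X).reshape(-1,1,3),cv2.Rodrigues(R)[0],t,K,d)[0].reshape(-1,2)
def down(yaw): # tool z down, tool y axis along direction yaw+90
    c,s=np.cos(yaw),np.sin(yaw); return quat(np.array([[c,s,0],[s,-c,0],[0,0,-1]]))
E
python3 - <<'E'
from h import *
s=cam("scene");e=cam("side")
print(onz(s,[(222,199),(207,243),(326,260),(334,207)],8).round())
print(onz(e,[(234,202),(204,230),(322,273),(356,239)],8).round())
print(onz(s,[(241,212)],33).round(),onz(e,[(254,211)],33).round())
print(onz(s,[(164,218),(164,258)],5).round())
print("bottles",onz(s,[(172,178),(247,171),(354,185)],5).round())
# yaw of tool at start
print(R_(arm.read_tcp_rot()).round(2))
# try view poses
for yaw in (-1.57,0,1.57,3.14,-.8,.8):
  for p in ([400,-60,330],[350,-60,300]):
    j=arm.inverse_kinematics(p,down(yaw)); print(yaw,p,None if j is None else np.round(j,2))
E
```

```text
[[ 584.   29.    8.]
 [ 405.   50.    8.]
 [ 359. -268.    8.]
 [ 565. -297.    8.]]
[[ 566.   47.    8.]
 [ 414.   50.    8.]
 [ 369. -257.    8.]
 [ 520. -296.    8.]]
[[505. -34.  33.]] [[505. -41.  33.]]
[[499. 185.   5.]
 [348. 156.   5.]]
bottles [[ 676.  194.    5.]
 [ 721.  -34.    5.]
 [ 671. -363.    5.]]
[[-0.9   0.44 -0.  ]
 [ 0.44  0.9  -0.  ]
 [-0.   -0.   -1.  ]]
-1.57 [400, -60, 330] [-0.15  0.03  0.01  1.55  0.   -1.72]
-1.57 [350, -60, 300] [-0.17 -0.07 -0.16  1.48  0.   -1.74]
0 [400, -60, 330] [-0.15  0.03  0.01  1.55  0.    2.99]
0 [350, -60, 300] [-0.17 -0.07 -0.16  1.48  0.    2.97]
1.57 [400, -60, 330] [-0.15  0.03  0.01  1.55  0.    1.42]
1.57 [350, -60, 300] [-0.17 -0.07 -0.16  1.48  0.    1.4 ]
3.14 [400, -60, 330] [-0.15  0.03  0.01  1.55  0.   -0.15]
3.14 [350, -60, 300] [-0.17 -0.07 -0.16  1.48  0.   -0.17]
-0.8 [400, -60, 330] [-0.15  0.03  0.01  1.55  0.   -2.49]
-0.8 [350, -60, 300] [-0.17 -0.07 -0.16  1.48  0.   -2.51]
0.8 [400, -60, 330] [-0.15  0.03  0.01  1.55  0.    2.19]
0.8 [350, -60, 300] [-0.17 -0.07 -0.16  1.48  0.    2.17]
```

Run:
```python
from h import *
arm.move_to([400,-115,290],down(np.pi))
c=cam("wrist");im=arm.snapshot("wrist");np.savez("w1.npz",K=c[0],d=c[1],R=c[2],t=c[3],im=im)
cv2.imwrite("pics/w1.png",cv2.resize(cv2.rotate(im,cv2.ROTATE_180),(800,600),interpolation=cv2.INTER_CUBIC))
print(arm.read_tool_pos(),arm.read_time_s())
```

```text
[ 400.20861552 -114.42690759  289.91836209] 2.275
```

View pics/w1.png

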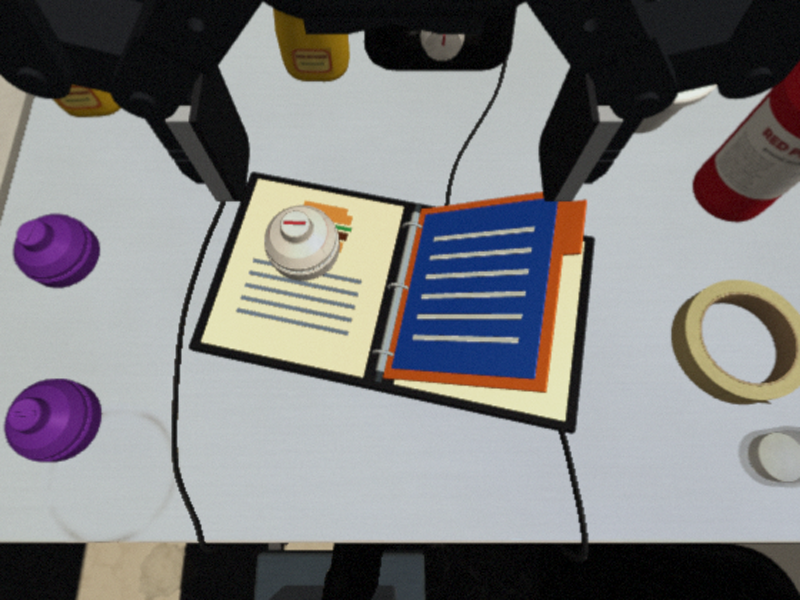

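The wrist picture (rotated, 800x600) shows board corners at (253,174), (191,347), (573,430) and (593,237). The timer is at (302,243), the leaf's near free corner at (547,390), and the purple look-alikes are on the left at (57,250) and (53,420).

```bash
cat >> h.py <<'E'
def loadw(f): z=np.load(f); return (z["K"],z["d"],z["R"],z["t"]),z["im"]
def unrot(p): return (np.array([559,419])-(np.array(p,float)*0.7))
E
python3 - <<'E'
from h import *
c,im=loadw("w1.npz")
P=onz(c,unrot([(253,174),(191,347),(573,430),(593,237)]),8)[:,:2]
ctr=P.mean(0); ex=(P[0]-P[1])+(P[3]-P[2]); ey=(P[0]-P[3])+(P[1]-P[2])
print(P.round(), [np.linalg.norm(P[i]-P[(i+1)%4]).round(1) for i in range(4)])
a1=np.arctan2(ex[1],ex[0]); a2=np.arctan2(-ey[0],ey[1]); yaw=(a1*180+a2*330)/510
print("ctr",ctr,"yaw",a1,a2,yaw)
B=Rot.from_euler('z',yaw).as_matrix(); o=np.r_[ctr,0]
tob=lambda X:(X-o)@B
# timer
t=onz(c,unrot([(302,243)]),28); print("timer",t,tob(t)); print("purple",tob(onz(c,unrot([(57,250),(53,420)]),25)))
print("knob",tob(onz(c,unrot([(295,225)]),57)))
# leaf near free corner, far tab top corner: intersect ray with binder plane x=-80
for px,xb in (((547,390),-80),((586,201),67)):
    O,D=ray(c,unrot([px])); Ob=tob(O); Db=D[0]@B; X=Ob+Db*((xb-Ob[0])/Db[0]); print(X,np.arctan2(X[2]-11.5,-X[1]),np.hypot(X[2]-11.5,X[1]))
np.savez("b.npz",o=o,B=B,yaw=yaw)
# timer mask
h=cv2.cvtColor(cv2.rotate(im,cv2.ROTATE_180),cv2.COLOR_BGR2HSV)
E
```

```text
[[ 592.   17.]
 [ 422.   55.]
 [ 353. -261.]
 [ 525. -299.]] [np.float64(173.8), np.float64(323.5), np.float64(175.9), np.float64(323.4)]
ctr [ 473.0322563  -121.89239787] yaw -0.2173413718894843 -0.21089110226396438 -0.21316766801414788
timer [[509.52502237 -37.46378279  28.        ]] [[17.80531874 90.23792796 28.        ]]
purple [[ -32.33065083  297.69880076   25.        ]
 [-168.15242078  239.96088258   25.        ]]
knob [[19.81791749 91.65509306 57.        ]]
[ -80.         -114.08993212   97.9571594 ] 0.6484733831232495 143.14801089138751
[  67.         -126.84918163   95.27957062] 0.5836975350876501 152.01885190074898
```

```bash
cat >> h.py <<'E'
try:
    _b=np.load("b.npz"); o,B,yaw=_b["o"],_b["B"],float(_b["yaw"])
    W=lambda x,y,z: (o+B@np.array([x,y,z],float)).tolist()
    tob=lambda X:(np.asarray(X)-o)@B
    Q=down(yaw+np.pi/2)
except FileNotFoundError: pass
E
python3 - <<'E'
from h import *
arm.grip(0.42)
arm.move_to(W(18,33,140),Q)
arm.servo_line(W(18,33,16),vel=120,stop_force=15)
print(tob(arm.read_tool_pos()),arm.read_ft_force(),arm.read_width())
r=arm.servo_line(W(18,178,16),vel=50,stop_force=25)
print(r,tob(arm.read_tool_pos()),arm.read_ft_force())
arm.servo_line(W(18,160,16),vel=80)
arm.servo_line(W(18,130,130),vel=150)
p=W(-110,-20,200); arm.move_to(p,down(np.pi))
c=cam("wrist");im=arm.snapshot("wrist");np.savez("w2.npz",K=c[0],d=c[1],R=c[2],t=c[3],im=im)
cv2.imwrite("pics/w2.png",cv2.resize(cv2.rotate(im,cv2.ROTATE_180),(800,600),interpolation=cv2.INTER_CUBIC))
print(arm.read_time_s())
E
```

```text
[18.75654514 32.98975944 16.72143013] [ 0.49664684 -0.6962458   0.41054599] 0.42001357551035345
False [ 17.98997435 177.87942793  16.01202771] [ 0.4900441  -0.0591648  -1.13771288]
11.8667
```

View pics/w2.png

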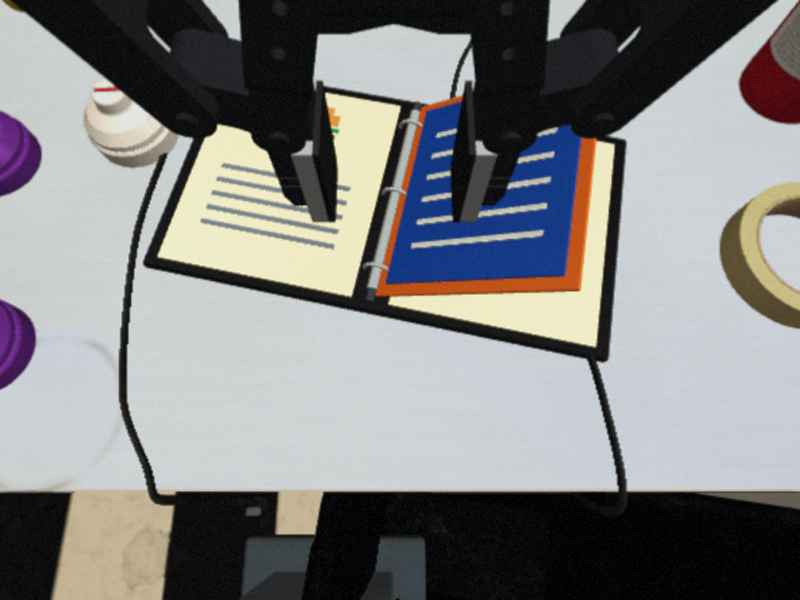

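The timer now stands left of the board, body centre at about (130,125), with a gap to the board edge near (195,150). The leaf is unmoved, with its near free corner at (580,291).

Run:
```python
from h import *
c,im=loadw("w2.npz")
print("timer body",tob(onz(c,unrot([(130,125)]),20)),"knob",tob(onz(c,unrot([(106,92)]),49)))
O,D=ray(c,unrot([(580,291)])); Ob=tob(O);Db=D[0]@B; X=Ob+Db*((-80-Ob[0])/Db[0]); print(X,np.arctan2(X[2]-11.5,-X[1]))
print("shaker",tob(onz(c,unrot([(785,118)]),5)))
# leaf path feasibility
for y,z in ((-165,62),(-115,70),(-60,110),(0,125),(60,110),(105,20)):
    j=arm.inverse_kinematics(W(-12,y,z),Q); print(y,z,None if j is None else np.round(j,2))
```

```text
timer body [[ 12.84034199 207.28822871  20.        ]] knob [[ 17.15515976 212.04907628  49.        ]]
[ -80.         -115.81190836   89.11304384] 0.5904203571910543
shaker [[ 138.02387036 -286.41492137    5.        ]]
-165 62 [-0.58  0.4  -0.24  0.93  0.    1.2 ]
-115 70 [-0.49  0.36 -0.27  0.93  0.    1.3 ]
-60 110 [-0.38  0.3  -0.25  1.02  0.    1.41]
0 125 [-0.25  0.27 -0.24  1.05  0.    1.53]
60 110 [-0.13  0.29 -0.26  1.02  0.    1.66]
105 20 [-0.03  0.41 -0.36  0.8   0.    1.75]
```

Run:
```python
from h import *
arm.grip(0.0)
arm.move_to(W(-60,-178,200),Q)
arm.servo_line(W(-12,-175,130),vel=150)
arm.servo_line(W(-12,-170,61),vel=150,stop_force=10)
print(tob(arm.read_tool_pos()).round(1))
H=11.5
for th in np.r_[0.62:1.5:6j]:
    arm.servo_line(W(-12,-140*np.cos(th)-13,H+140*np.sin(th)-30),vel=90)
    print(round(th,2),arm.read_ft_force().round(1) if hasattr(arm.read_ft_force(),'round') else arm.read_ft_force())
r=110
for th in np.r_[1.62:3.1:9j]:
    s=arm.servo_line(W(-12,-r*np.cos(th)-2.5*np.sin(th)-11,H+r*np.sin(th)-2.5*np.cos(th)),vel=90,stop_force=25)
    print(round(th,2),s,np.round(arm.read_ft_force(),1))
s=arm.servo_line(W(-12,98,11),vel=30,stop_force=15)
print(s,tob(arm.read_tool_pos()).round(1),np.round(arm.read_ft_force(),1)); arm.sleep(0.3)
arm.servo_line(W(-12,98,60),vel=100)
arm.move_to(W(-110,-20,200),down(np.pi))
c=cam("wrist");im=arm.snapshot("wrist");np.savez("w3.npz",K=c[0],d=c[1],R=c[2],t=c[3],im=im)
cv2.imwrite("pics/w3.png",cv2.resize(cv2.rotate(im,cv2.ROTATE_180),(800,600),interpolation=cv2.INTER_CUBIC))
cv2.imwrite("pics/side3.png",cv2.resize(arm.snapshot("side")[170:330,120:400],None,fx=2.8,fy=2.8,interpolation=cv2.INTER_CUBIC))
print(arm.read_time_s())
```

```text
[ -11.5 -170.4   62. ]
0.62 [-0.8 -0.3 -0.2]
0.8 [-0.7 -0.4  0.5]
0.97 [-0.5 -0.7  0.7]
1.15 [-0.3  0.9  0. ]
1.32 [ 1.1 -0.4  0.1]
1.5 [ 0.5 -0.9  0.5]
1.62 False [ 0.5 -0.3 -0.7]
1.81 False [-0.2 -0.5  0.7]
1.99 False [ 0.7 -0.1 -0.2]
2.17 False [-0.5  0.4 -0.8]
2.36 False [-0.3  0.7  0. ]
2.54 False [-0.1  0.1 -0.1]
2.73 False [ 0.3  0.4 -0.2]
2.92 False [-0.5  0.1  0.1]
3.1 False [-0.6 -0.5 -0.1]
True [-10.9  98.5  13.9] [-2.2  0.4  9.4]
24.0833
```

View pics/w3.png

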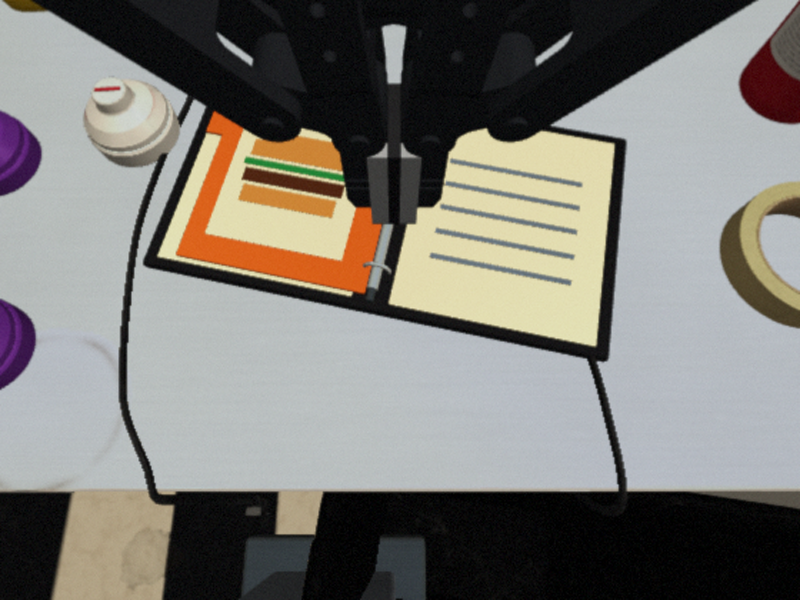

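View pics/side3.png

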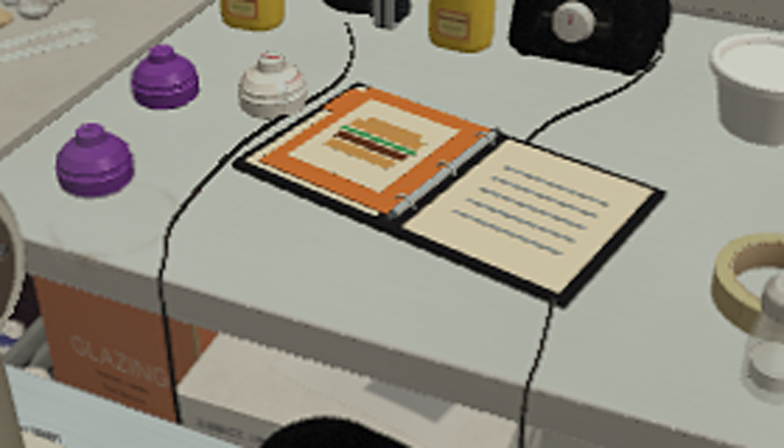

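The leaf lies flat on the left page: near free corner at (178,253) in the wrist view, and the side view agrees. The timer stands upright beside the board at (132,122). I'll do one numeric check, then hand in.

Run:
```python
from h import *
c,im=loadw("w3.npz")
O,D=ray(c,unrot([(178,253)])); Ob=tob(O);Db=D[0]@B; X=Ob+Db*((-80-Ob[0])/Db[0]); th=np.arctan2(X[2]-11.5,-X[1]); print(X,th)
t=tob(onz(c,unrot([(132,122)]),20)); print(t)
if abs(abs(th)-np.pi)<.08 and t[0,1]>198: print(arm.close_job())
```

```text
[-80.         135.17415105  20.6267824 ] 3.074176278803513
[[ 15.49825189 206.64823144  20.        ]]
the job is handed in; nothing more can be done
None
```

I pushed the timer off the binder and pressed the leaf flat on the left-hand page, then handed the job in at about 24 s. In the last pictures the timer stands upright about 207 mm left of the spine (190 mm needed) and the leaf measures about 3.07 rad (3.04 needed); no verdict came back.

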